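Seat a microtome spindle in its ring head

ROBOT

A 6-joint arm with a two-finger parallel gripper is mounted at the origin on the work surface. World frame = base frame: x ahead of the robot, y to its left, z up, the work surface at z = 0. Lengths are in mm, angles in rad, forces in N, time in s.
With the tool pointing down it reaches from about 250 to 800 mm from the base axis. Payload 8.5 kg.
Tool frame: the origin (TCP) lies on the mounting face of the last link; the fingertips stand 173 mm ahead of it and the grasp point (between the pads) lies 155 mm ahead of it; y points along the fingers, z is the direction in which the jaws open and shut, and the axes are right-handed (so a half turn about y gives the same grasp; the last joint's range is limited). The gripper opens to 85 mm and grips with 20 to 120 N. Pads are 22 mm wide; open, the fingers measure 114 mm over their backs; the gripper's body (76 mm by 85 mm) begins 54 mm behind the grasp point. The pads swing forward as they close: fully open they stand 13 mm farther back than shut.
Start: joints at [1.232, 0.238, -0.013, 1.319, 0, 1.571], TCP at [174.476, 495.132, 404.676] pointing down, gripper open.
Joint ranges: [-2.66, 2.66], [-1.03, 1.9], [-1.14, 1.46], [-1.82, 2.27], [-1.45, 1.34], [-3.14, 3.14]. Speed limits (rad/s): [2.22, 2.22, 2.79, 3.14, 3.14, 3.14].

INTERFACE

Orientations are given as a unit quaternion [x, y, z, w].
In Python, from plant import ctrl gives the robot as it stands. The module is installed in compiled form; this text tells all that it offers.
- The arm moves only by the tool servo_tool, never from a script. Its argument "steps" is a list of rows, each a list of 3 entries, a list of its own where there are three numbers: the closure, from -1 (fully open) to 1 (shut), so that 0 is half open, then the shift along the tool's x, y, z in cm, then the turn about the tool's y in degrees. In form: [[grip, [x, y, z], yaw], ...]. A call has 1 to 8 rows; each row shifts and turns the pose as measured when the row begins, along the tool's axes as they then stand; what a row does not reach is not made up. A row lasts 1/10 s, in which the tool goes at most 50 mm and 8.59 degrees, less where a joint would pass 70% of its speed; a pose out of reach is approached as far as the arm can. A call is refused whole if a number of a shift passes 5 or a number of a turn 8.59, either way. A call with a gripper value outside its range is refused whole. The fingers move at their own pace and stop on an object; "squeeze" is the grip in N (left out, the last holds). Time passes only in rows, so rows that do not move let the fingers close. It gives the time, the measured TCP pose, the force and the opening at its end, in the units of the state.
- ctrl.get_state(): the state, without advancing time (a new reading comes with each control period).
- ctrl.snapshot(name): name is "scene" or "top"; returns a dict with "pixels" (384x512x3 uint8, blue, green, red), "mtx" (3x3 intrinsics, pixels), "R" (3x3) and "t" (3): a world point X has camera coordinates R X + t. Camera axes: x right, y down, z forward; pixel columns grow to the right and rows downward; lengths in mm; the calibration is good to about 2 mm. A picture is of the moment at which its call begins. There is no depth.
- ctrl.finish_job(): hands the job in, once; it reports no verdict.
The state is a dict: "time_s": time; "qpos": joint angles; "dq": joint speeds; "tau": joint torques, N m; "ee_pos": TCP position; "tool_rot": TCP orientation; "ft_force": force on the tool from outside, world axes, zero at the start; "wrist_torque": the same for the moment, N m; "gripper_width": finger opening in mm.
Only numpy, scipy, OpenCV 4.12 (cv2) and the standard library are available. Lean on these libraries where they do the work, as an engineer would, in place of code of your own. Each camera call takes 0.05 s, during which the arm holds its last target. There are 200 camera calls.

TASK

Take the spindle from its cradle and slide it, nose first, through the row of rings until the smallest ring stops it, feeling your way and never forcing it: the ring head is not quite where its bed suggests, and no more than a moderate hand push (35 N) may come on the rings. With the spindle fully home, slide the keeper all the way across behind its tail, let go, and leave everything else on the bench alone.

Things in the scene. Friction and masses are not known exactly. Their poses are not given: they have to be found in the camera images.
- spindle_mid (a point): Centre of the loose spindle, a round bar 24 mm thick, 160 mm long, about 0.16 kg, steel with a ribbed black grip on its rear 60 mm. Own +x runs to the nose (80 mm ahead; tail 80 mm behind; centre of mass 14 mm ahead). The nose's last 6 mm taper to a flat face 18 mm across. It lies level in the cradle's two V-blocks; between them, grasp the grip 37 mm behind this point.
- spindle_nose (a point): Centre of the flat nose face of the spindle, on its axis; own +x points out of the nose. When fully home it is nominally 72 mm beyond ring_mark.
- cradle: Grey plastic cradle fixed to the table, base 150 x 60 x 8 mm. Origin: centre of its underside. Two V-blocks 10 mm thick, 66 mm behind and 45 mm ahead of the origin along its x, tops 51 mm above the table, hold the spindle's axis along its x, 50 mm above the table.
- bed: Dark steel plate, 10 mm thick, fixed to the table, x -146 to +121 and y -55 to +115 mm in its frame (origin at table height). It carries the ring head. The head was clamped on by eye and is NOT measured: rings and keeper stand up to 3 mm sideways (y), 18 mm forwards or back (x) and 0.6 degrees turned from the nominal places given here; heights are exact. Find it by feel or by sight.
- ring_mark (a point): On the bed: nominal centre of the near face of the first ring, 65 mm above the table; x along the rings' level axis, the way in. Four upright steel rings, near faces at x = 0, 25, 50, 72 mm, each 10 mm thick, bores 31, 28, 26, 14 mm, outer diameters 54, 50, 46, 42 mm. The 24 mm spindle passes three; the fourth's near face stops its nose.
- home_mark (a point): On the bed: nominal place of the spindle's centre when fully home, 8 mm before ring_mark on the axis; axes as the bed's. The true home is up to 18 mm before or beyond it. Let go, the spindle rests on the bores and its tail droops by up to 12 mm.
- keeper_mark (a point): On the bed: nominal centre of the keeper's black peg at joint value 0, 88 mm above the table (peg 14 mm thick, 74 to 100 mm above the table); axes as the bed's; 94.5 mm before ring_mark along x, 73 mm aside in +y. The peg moves along -y by the joint value. A fixed track 28 mm high runs under it.
- keeper (a joint): Sliding keeper in m: 0 = aside (open, start within 3 mm), 0.057 = fully across behind the tail. It moves along the bed's -y, about 2 N friction, stays where left. Upright steel plate 9 mm thick along x, 40 mm wide, 28 to 76 mm above the table; its centre is 8 mm from its peg, in -y. With the spindle home it clears the tail by 2 mm; a spindle not home stops it half-way.
- jar: Bystander, loose, to be left alone: capped specimen jar, 48 mm across, 55 mm tall. Origin: its underside.
- spare_ring: Bystander, loose, to be left alone: loose spare steel ring lying flat, 48 mm across, 10 mm thick. Origin: its underside.
- screwdriver: Bystander, loose, to be left alone: screwdriver lying flat. Origin: its underside.
- brush: Bystander, loose, to be left alone: small brush lying flat. Origin: its underside.
- cassette_a: Bystander, loose, to be left alone: white tissue cassette, 40 x 28 x 7 mm, lying flat. Origin: its underside.
- cassette_b: Bystander, loose, to be left alone: white tissue cassette, 40 x 28 x 7 mm, lying flat. Origin: its underside.
- reagent: Bystander, loose, to be left alone: amber reagent bottle, 60 mm across, about 130 mm tall. Origin: its underside.
Not all that is in view belongs to the job. What is shaped like the part that bears spindle_mid but pink is not meant.

How it is judged (in metres and radians):
On the way:
1. the spindle lies along the rings, its nose through at least the second (nose over 48 mm beyond the bed origin), while the keeper is still drawn aside (value under 0.010) (y of spindle_mid in the frame of bed between -0.007 and 0.007 m and z of spindle_mid in the frame of bed between 0.05 and 0.075 m and x of spindle_nose in the frame of bed above 0.048 m and angle between the x axis of spindle_mid and the x axis of bed, either way round below 0.12 rad and value of joint keeper below 0.01 m), for 0.2 s.
At the end, for the whole second after the job is handed in: Spindle at rest in the rings, nose to the fourth: centre from 31 mm before to 14 mm past the bed origin along x, within 7 mm of its x axis sideways, 50 to 75 mm high, within 0.12 rad of its x direction; keeper value over 0.050 m (only possible with the spindle home to 2 mm) (y of spindle_mid in the frame of bed between -0.007 and 0.007 m and z of spindle_mid in the frame of bed between 0.05 and 0.075 m and x of spindle_nose in the frame of bed above 0.048 m and angle between the x axis of spindle_mid and the x axis of bed, either way round below 0.12 rad and x of spindle_mid in the frame of bed between -0.031 and 0.014 m and value of joint keeper above 0.05 m and linear speed of spindle below 0.02 m/s); the robot touches nothing.
It fails at once if the spindle presses on the ring head with more than 35 N (contact force between spindle and head above 35 N).
It fails at once if a bystander is moved by more than 20 mm (distance of any of jar, spare_ring, screwdriver, brush, cassette_a, cassette_b, reagent from where it was at the start of the episode above 0.02 m).
It also fails if it takes over 72 s, if anything falls off the work surface, if the arm or the gripper's body presses on something with over 40 N, if the wrist force passes 120 N, or if a joint passes its speed limit or range.

## Working session

There is one attempt and no reset: what is moved stays moved. The work goes in short steps, Python scripts to look and compute and a tool call to move; the robot and the scene stay as the last step left them, time stands still between calls to the robot, and variables do not carry over. Pictures are saved under pics/ and viewed, about 8 in all and at most 12, crops included, and the job is handed in when it is done.

Besides the shell and the picture viewer there is one more tool, called after "Emit:" as name([rows], argument=value, ...), one row to a line, values as JSON. servo_tool: Moves the arm, as the interface text tells. Its arguments: {"type":"object","properties":{"steps":{"type":"array"},"squeeze":{"type":"number"}},"required":["steps"]}

```bash
mkdir -p pics
cat > h.py <<'E'
import numpy as np, cv2
from plant import ctrl
def ray(s,u,v):
    K,R,t=[np.array(s[k],float) for k in("mtx","R","t")]
    d=R.T@np.linalg.inv(K)@np.array([u,v,1.]); return -R.T@t.ravel(), d
def onz(s,u,v,z):
    c,d=ray(s,u,v); return c+d*(z-c[2])/d[2]
def proj(s,X):
    p=np.array(s["mtx"])@(np.array(s["R"])@np.array(X,float)+np.array(s["t"]).ravel()); return p[:2]/p[2]
E
python3 - <<'E'
from h import *
print(ctrl.get_state())
for n in("scene","top"):
    s=ctrl.snapshot(n); cv2.imwrite(f"pics/{n}0.png",cv2.resize(s["pixels"],None,fx=1.5,fy=1.5,interpolation=cv2.INTER_CUBIC)); np.save(f"{n}0.npy",s,allow_pickle=True)
    print(n,ray(s,256,192),s["mtx"])
E
```

```text
{'time_s': 0.0, 'qpos': array([ 1.23200931e+00,  2.38784450e-01, -1.42232628e-02,  1.31923092e+00,
        8.12800202e-06,  1.57080180e+00]), 'dq': array([-0.00080801, -0.0001176 , -0.00039286,  0.00047168, -0.00052947,
       -0.00097108]), 'tau': array([ 1.14990959e-03, -5.38774467e+01,  3.46434438e+01,  1.85203389e-02,
        7.20639582e-05,  3.84550162e-06]), 'ee_pos': array([174.42491731, 495.00448414, 404.08760243]), 'tool_rot': array([ 0.69748774, -0.11929797,  0.11912037, -0.69648344]), 'ft_force': array([ 0.31373265,  0.06216497, -0.33778126]), 'wrist_torque': array([ 0.05428495,  0.0285952 , -0.04112296]), 'gripper_width': 85.28715794337836}
scene (array([1156.63504577,  215.99504648, 1197.4057611 ]), array([-0.4836246 , -0.19013441, -0.85446421])) [[498.15487577   0.         261.41363506]
 [  0.         498.15487577 189.05964231]
 [  0.           0.           1.        ]]
top (array([ 257.17537576,  -49.82742994, 1381.51144387]), array([ 0.18870106,  0.00535488, -0.98206036])) [[436.51880386   0.         253.75091398]
 [  0.         436.51880386 188.82885152]
 [  0.           0.           1.        ]]
```

View pics/scene0.png

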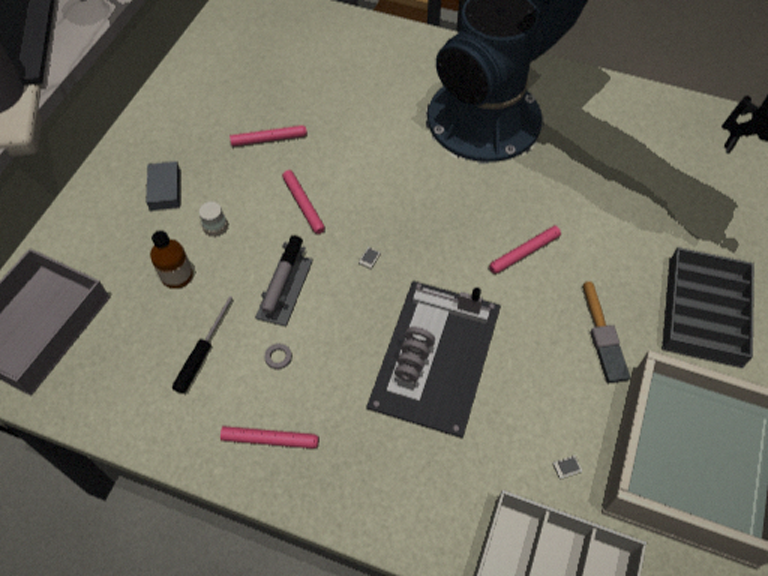

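View pics/top0.png

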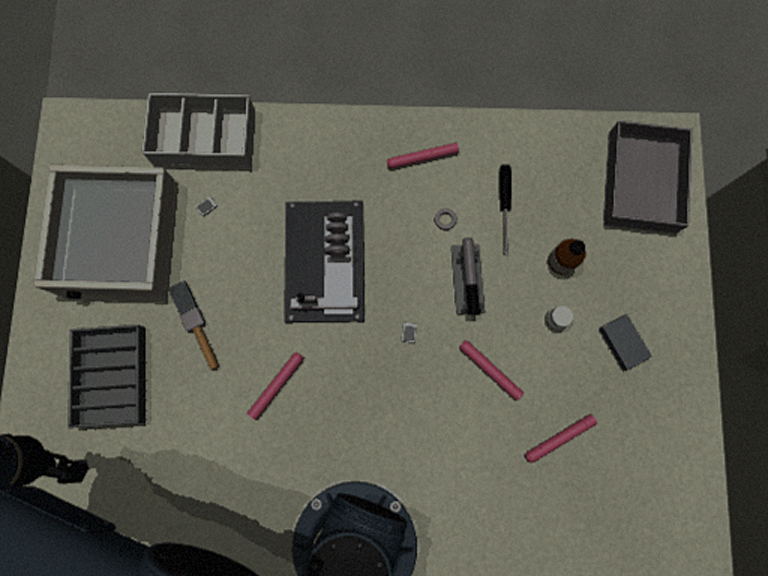

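The scene view shows the bed at about (435,355), the cradle with spindle at (285,280), and pink decoys. In the top view the bed spans (285-365, 200-322), the spindle is at (470,275) with its nose up (+x), and the keeper peg is at (305,298). Next I'll zoom in on the bed and cradle.

Run:
```python
from h import *
s=np.load("top0.npy",allow_pickle=True).item()
im=s["pixels"]
a=cv2.resize(im[125:225,180:260],None,fx=5,fy=5,interpolation=cv2.INTER_CUBIC)
b=cv2.resize(im[150:220,290:335],None,fx=6,fy=6,interpolation=cv2.INTER_CUBIC)
H=max(a.shape[0],b.shape[0]); o=np.zeros((H,a.shape[1]+b.shape[1],3),np.uint8); o[:a.shape[0],:a.shape[1]]=a; o[:b.shape[0],a.shape[1]:]=b
o=np.clip(o.astype(float)*1.8,0,255).astype(np.uint8)
for i in range(0,a.shape[1],50): cv2.line(o,(i,0),(i,4),(0,255,255),1)
cv2.imwrite("pics/crop1.png",o)
# bed: dark mask -> minAreaRect
g=cv2.cvtColor(im,cv2.COLOR_BGR2HSV); 
roi=np.zeros(im.shape[:2],np.uint8); roi[125:225,180:255]=255
lab=im.astype(int); sat=g[...,1]; tab=(lab[...,1]-lab[...,0])>12
m=((~tab)&(roi>0)).astype(np.uint8)*255
c=max(cv2.findContours(m,0,cv2.CHAIN_APPROX_NONE)[0],key=cv2.contourArea); r=cv2.minAreaRect(c); print(r)
for p in cv2.boxPoints(r): print(p,onz(s,*p,10))
roi[:]=0; roi[155:220,295:330]=255
m=((~tab)&(roi>0)).astype(np.uint8)*255
c=max(cv2.findContours(m,0,cv2.CHAIN_APPROX_NONE)[0],key=cv2.contourArea); r=cv2.minAreaRect(c); print(r)
for p in cv2.boxPoints(r): print(p,onz(s,*p,8))
```

```text
((215.99998474121094, 173.99996948242188), (53.99999237060547, 81.99998474121094), -0.0)
[188.99998 214.99997] [440.81923209 167.87661715  10.        ]
[188.99998 132.99997] [712.41875238 183.36772136  10.        ]
[242.99998 132.99997] [717.05816471   5.69817786  10.        ]
[242.99998 214.99997] [445.46728454  -3.1932374   10.        ]
((311.8894958496094, 186.00820922851562), (56.290225982666016, 20.53632926940918), 85.76361083984375)
[299.57025 158.69852] [ 635.12662978 -180.99797216    8.        ]
[320.05048 157.18146] [ 641.99135105 -247.52500398    8.        ]
[324.20874 213.3179 ] [ 458.10682894 -260.35751712    8.        ]
[303.72852 214.83496] [ 451.49635492 -195.51631282    8.        ]
```

View pics/crop1.png

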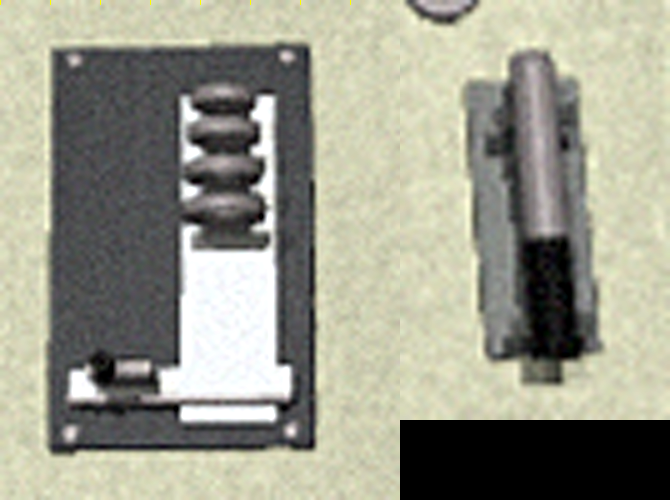

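```bash
cat > f.py <<'E'
from h import *
from scipy.spatial.transform import Rotation as Ro
def fit(obj,w):
    obj=np.array(obj,float);w=np.array(w)[:,:2]
    a=obj-obj.mean(0);b=w-w.mean(0)
    th=np.arctan2((a[:,0]*b[:,1]-a[:,1]*b[:,0]).sum(),(a*b).sum())
    R=np.array([[np.cos(th),-np.sin(th)],[np.sin(th),np.cos(th)]])
    t=w.mean(0)-R@obj.mean(0); return th,t,np.abs(w-(obj@R.T+t)).max(0)
E
python3 - <<'E'
from f import *
s=np.load("top0.npy",allow_pickle=True).item()
A=lambda x,y:((x+.5)/5-.5+180,(y+.5)/5-.5+125)
B=lambda x,y:((x-400+.5)/6-.5+290,(y+.5)/6-.5+150)
w=[onz(s,*A(*p),10) for p in[(51,47),(309,46),(314,448),(48,452)]]
th,t,e=fit([(121,115),(121,-55),(-146,-55),(-146,115)],w); print("bed",th,t,e)
w=[onz(s,*B(*p),8) for p in[(465,80),(575,80),(603,352),(490,357)]]
print("cradle",fit([(75,30),(75,-30),(-75,-30),(-75,30)],w))
# spindle axis by edges in rows of the image, smooth: steel pinkish vs
a1,a2=onz(s,*B(534,90),50),onz(s,*B(544,220),50); d=a2-a1; print("ax",a1,a2,np.arctan2(-d[1],-d[0]))
print("grip start",onz(s,*B(544,236),56),"tail",onz(s,*B(550,356),56),"nose",onz(s,*B(530,50),60))
R=np.array([[np.cos(th),-np.sin(th)],[np.sin(th),np.cos(th)]])
print("in bed frame:")
for n,p,z in[("peg top",(101,364),100),("peg2",(101,358),100)]+[(f"ring{i}c-top",(x,y),z) for i,(x,y,z) in enumerate([(225,190,92),(226,150,90),(225,115,88),(225,84,86)])]+[("stripL",(180,300),14),("stripR",(278,300),14)]:
    print(n,R.T@(onz(s,*A(*p),z)[:2]-t))
print(Ro.from_quat(ctrl.get_state()["tool_rot"]).as_matrix())
# scene crop
q=np.load("scene0.npy",allow_pickle=True).item()["pixels"]
o=np.clip(cv2.resize(q[180:295,240:340],None,fx=5,fy=5,interpolation=cv2.INTER_CUBIC)*1.8,0,255).astype(np.uint8)
cv2.imwrite("pics/crop2.png",o)
E
```

```text
bed 0.044220576988201574 [591.81982826  59.94159066] [1.43136266 1.13251885]
cradle (np.float64(0.08982411197455657), array([ 546.98419215, -220.78845095]), array([2.05136638, 0.66437449]))
ax [ 605.46566955 -215.89953722   50.        ] [ 536.05245237 -221.20726543   50.        ] 0.07631715983229558
grip start [ 526.36893408 -220.44405845   56.        ] tail [ 463.89966852 -223.57403029   56.        ] nose [ 624.31389714 -212.5291466    60.        ]
in bed frame:
peg top [-106.35912146   69.19079256]
peg2 [-102.71867574   69.21956692]
ring0c-top [ 1.63917483 -4.61843189]
ring1c-top [27.47844833 -5.17372339]
ring2c-top [50.40323535 -4.49272247]
ring3c-top [70.95085552 -4.41747072]
stripL [-49.9606905   29.90415735]
stripR [-51.05553679 -32.8694763 ]
[[ 9.43149471e-01 -4.26300827e-04  3.32368611e-01]
 [-3.32368884e-01 -1.18739751e-03  9.43148724e-01]
 [-7.41142002e-06 -9.99999204e-01 -1.26158246e-03]]
```

View pics/crop2.png

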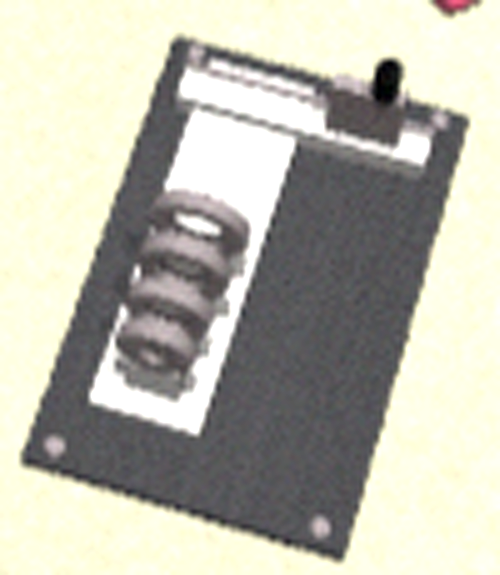

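Run:
```python
from f import *
s=np.load("top0.npy",allow_pickle=True).item();q=np.load("scene0.npy",allow_pickle=True).item()
A=lambda x,y:((x+.5)/5-.5+180,(y+.5)/5-.5+125)
C=lambda x,y:((x+.5)/5-.5+240,(y+.5)/5-.5+180)
w=[onz(q,*C(*p),10) for p in[(177,38),(468,118),(342,560),(22,463)]]
th,t,e=fit([(-146,-55),(-146,115),(121,115),(121,-55)],w); print("bed",th,t,e)
R=np.array([[np.cos(th),-np.sin(th)],[np.sin(th),np.cos(th)]])
b=lambda p:R.T@(p[:2]-t)
print("peg",b(onz(q,*C(388,66),100)))
for p in[(198,200),(190,238),(175,288),(163,322)]: print(p,[b(onz(q,*C(*p),z)).round(1) for z in(92,90,88,86)])
print("strip",b(onz(q,*C(90,400),14)),b(onz(q,*C(198,434),14)),b(onz(q,*C(188,112),14)))
print("spindle grip pts scene:")
im=np.clip(cv2.resize(q["pixels"][150:220,165:215],None,fx=8,fy=8,interpolation=cv2.INTER_CUBIC)*1.8,0,255).astype(np.uint8)
cv2.imwrite("pics/crop3.png",im)
```

```text
bed 0.04776390462472935 [594.21645962  56.66136355] [0.20307981 1.2523941 ]
peg [-109.16453483   68.77287276]
(198, 200) [array([-8.2, -2.7]), array([-9.3, -3. ]), array([-10.3,  -3.2]), array([-11.4,  -3.5])]
(190, 238) [array([13.5, -0.3]), array([12.5, -0.6]), array([11.5, -0.8]), array([10.5, -1.1])]
(175, 288) [array([42.2,  0.7]), array([41.2,  0.4]), array([40.3,  0.2]), array([39.3, -0.1])]
(163, 322) [array([61.6,  0.5]), array([60.7,  0.3]), array([59.7,  0. ]), array([58.8, -0.2])]
strip [ 79.38333238 -31.40454888] [80.19155771 26.74429954] [-99.69457265 -33.32821258]
spindle grip pts scene:
```

View pics/crop3.png

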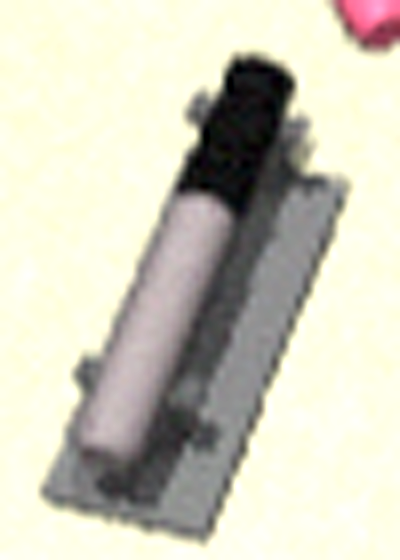

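```bash
cat >> f.py <<'E'
def go(x,y,z,yaw):
    "cm shift in tool axes from now to grasp point target (mm), and yaw turn about tool y (deg) to bring tool x to yaw"
    s=ctrl.get_state(); R=Ro.from_quat(s["tool_rot"]).as_matrix(); g=s["ee_pos"]+155*R[:,1]
    a=np.degrees(np.arctan2(R[1,0],R[0,0]))
    print("t%.1f"%s["time_s"],"grasp",g.round(1),"tcp",s["ee_pos"].round(1),"yaw%.2f"%a,"w%.1f"%s["gripper_width"],"F",s["ft_force"].round(1),"M",s["wrist_torque"].round(2),"tilt",R[2].round(4))
    print("shift cm",(R.T@(np.array([x,y,z])-g)/10).round(2),"turn",round(a-np.degrees(yaw),2))
E
python3 - <<'E'
from f import *
q=np.load("scene0.npy",allow_pickle=True).item()
C=lambda x,y:((x+.5)/8-.5+165,(y+.5)/8-.5+150)
print("cr",fit([(-75,30),(75,30),(75,-30)],[onz(q,*C(*p),8) for p in[(345,180),(210,540),(45,492)]]))
for r,(a,b) in {200:(183,241),330:(118,195),400:(85,162)}.items(): print(onz(q,*C((a+b)/2,r),50))
print("gripstart top",onz(q,*C(212,196),61),"tailtop",onz(q,*C(262,62),60))
go(508.6,-223.7,200,.085)
E
```

```text
cr (np.float64(0.10127227350758483), array([ 547.28838567, -223.52785502]), array([1.7298519 , 0.69422227]))
[ 518.06163625 -226.59566812   50.        ]
[ 572.39310791 -221.99213605   50.        ]
[ 601.1211274 -220.5604715   50.       ]
gripstart top [ 522.6990897 -223.0401701   61.       ] tailtop [ 465.0843725  -230.69757375   60.        ]
t0.1 grasp [174.4 494.8 249.2] tcp [174.4 495.  404.2] yaw-19.41 w85.3 F [ 0.2  0.4 -0.4] M [ 0.03 -0.01 -0.  ] tilt [-0.     -1.     -0.0013]
shift cm [ 55.4    4.99 -56.65] turn -24.28
```

Emit:
servo_tool([
  [-1,[0,0,0],-8.5],
  [-1,[0,0,0],-8.5],
  [-1,[0,0,0],-7.3],
  [-1,[0,0,0],0],
])

```text
time_s: 0.5
ee_pos: [174.3, 494.7, 402.7]
tool_rot: [0.708, 0.035, -0.036, -0.705]
ft_force: [-0.4, -1.1, 0.3]
gripper_width: 85.4
```

```bash
python3 -c "
from f import *
go(508.6,-223.7,200,.085)"
```

```text
t0.5 grasp [174.1 494.  247.7] tcp [174.3 494.7 402.7] yaw5.73 w85.4 F [-0.4 -1.1  0.3] M [0.03 0.   0.02] tilt [-0.002  -1.     -0.0041]
shift cm [ 26.13   5.02 -74.73] turn 0.86
```

Emit:
servo_tool([
  [-1,[1.6,0,-4.7],0],
  [-1,[1.6,0,-4.7],0],
  [-1,[1.6,0,-4.7],0],
  [-1,[1.6,0,-4.7],0],
  [-1,[1.6,0,-4.7],0],
  [-1,[1.6,0,-4.7],0],
  [-1,[1.6,0,-4.7],0],
  [-1,[1.6,0,-4.7],0],
])

```text
time_s: 1.3
ee_pos: [334.1, 129.9, 401.6]
tool_rot: [0.708, 0.027, -0.028, -0.705]
ft_force: [1.6, 1.0, 0.2]
gripper_width: 85.3
```

Emit:
servo_tool([
  [-1,[1.6,0,-4.7],0],
  [-1,[1.6,0,-4.7],0],
  [-1,[1.6,0,-4.7],0],
  [-1,[1.6,0,-4.7],0],
  [-1,[1.6,0,-4.7],0],
  [-1,[1.6,0,-4.7],0],
  [-1,[1.6,0,-4.7],0],
  [-1,[1.6,0,-4.7],0],
])

```text
time_s: 2.1
ee_pos: [481.0, -242.5, 403.9]
tool_rot: [0.708, 0.015, -0.013, -0.706]
ft_force: [0.9, 0.8, 1.3]
gripper_width: 85.4
```

```bash
python3 -c "
from f import *
go(508,-225,120,.09)"
```

```text
t2.1 grasp [ 481.5 -243.1  248.9] tcp [ 481.  -242.5  403.9] yaw2.24 w85.4 F [0.9 0.8 1.3] M [ 0.06 -0.05  0.02] tilt [ 0.0029 -1.     -0.004 ]
shift cm [ 2.68 12.89  1.76] turn -2.92
```

Emit:
servo_tool([
  [-1,[0,0,0],-2.9],
  [-1,[1.3,4,1],0],
  [-1,[1.3,4,0.7],0],
  [-1,[0,4,0],0],
  [-1,[0,0.5,0],0],
  [-1,[0,0,0],0],
])

```text
time_s: 2.7
ee_pos: [508.9, -231.8, 274.0]
tool_rot: [0.709, 0.022, -0.019, -0.705]
ft_force: [0.1, -0.4, -0.2]
gripper_width: 85.4
```

Run:
```python
from f import *
go(508,-225,50,.09)
o=[]
for n,(x,y) in {"scene":(150,120),"top":(265,130)}.items():
    s=ctrl.snapshot(n); np.save(n+"1.npy",s,allow_pickle=True); o.append(cv2.resize(s["pixels"][y:y+110,x:x+80],None,fx=5,fy=5,interpolation=cv2.INTER_CUBIC))
cv2.imwrite("pics/a.png",np.clip(np.hstack(o)*1.6,0,255).astype(np.uint8))
```

```text
t2.7 grasp [ 509.5 -232.7  119. ] tcp [ 508.9 -231.8  274. ] yaw3.37 w85.4 F [ 0.1 -0.4 -0.2] M [ 0.01 -0.01 -0.03] tilt [ 0.0035 -1.     -0.0058]
shift cm [-0.13  6.9   0.82] turn -1.79
```

View pics/a.png

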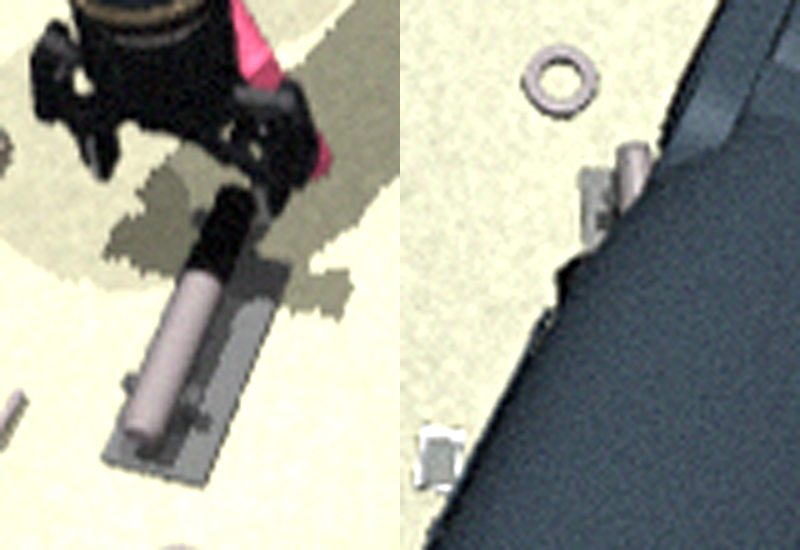

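Scene crop: the open fingers, at about (75,150) and (290,150), straddle the grip end at (235,200). The arm hides it in the top view. I'll descend.

Emit:
servo_tool([
  [-1,[0,0,0.8],-1.8],
  [-1,[0,2.5,0],0],
  [-1,[0,2.5,0],0],
  [-1,[0,1,0],0],
  [-1,[0,0,0],0],
])

```text
time_s: 3.3
ee_pos: [512.0, -224.2, 223.4]
tool_rot: [0.711, 0.041, -0.027, -0.702]
ft_force: [0.1, 0.1, 0.5]
gripper_width: 85.0
```

```bash
python3 -c "
from f import *
go(508,-225,50,.09)"
```

```text
t3.3 grasp [ 515.1 -226.1   68.5] tcp [ 512.  -224.2  223.4] yaw5.49 w85.0 F [0.1 0.1 0.5] M [0.01 0.04 0.01] tilt [ 0.0187 -0.9997 -0.0141]
shift cm [-0.73  1.83  0.21] turn 0.33
```

Emit:
servo_tool([
  [-1,[-0.3,0.8,0.1],0],
  [-1,[-0.3,0.8,0.1],0],
  [-1,[-0.1,0.3,0],0],
  [-1,[0,0,0],0],
])

```text
time_s: 3.7
ee_pos: [505.6, -223.2, 206.3]
tool_rot: [0.712, 0.042, -0.026, -0.701]
ft_force: [-0.6, 0.0, 0.5]
gripper_width: 85.1
```

```bash
python3 -c "
from f import *
go(508,-225,50,.09)"
```

```text
t3.7 grasp [ 509.4 -225.4   51.3] tcp [ 505.6 -223.2  206.3] yaw5.53 w85.1 F [-0.6  0.   0.5] M [-0.01  0.03 -0.01] tilt [ 0.0228 -0.9996 -0.0163]
shift cm [-0.14  0.13  0.05] turn 0.38
```

Emit:
servo_tool([
  [0,[0,0.1,0],0],
  [1,[0,0,0],0],
  [1,[0,0,0],0],
  [1,[0,0,0],0],
  [1,[0,0,0],0],
  [1,[0,0,0],0],
  [1,[0,0,0],0],
], squeeze=25)

```text
time_s: 4.4
ee_pos: [506.3, -224.2, 206.3]
tool_rot: [0.712, 0.043, -0.025, -0.7]
ft_force: [0.4, 0.0, -0.7]
gripper_width: 22.9
```

```bash
python3 -c "
from f import *
go(508,-225,50,.09)"
```

```text
t4.4 grasp [ 510.3 -226.7   51.4] tcp [ 506.3 -224.2  206.3] yaw5.48 w22.9 F [ 0.4  0.  -0.7] M [-0.16  0.01 -0.08] tilt [ 0.0244 -0.9995 -0.0186]
shift cm [-0.22  0.13  0.19] turn 0.32
```

Emit:
servo_tool([
  [1,[0,0,0],0],
  [1,[0,0,0],0],
  [1,[0,-1,0],0],
  [1,[0,-1,0],0],
  [1,[0,-1,0],0],
  [1,[0,-1,0],0],
  [1,[0,0,0],0],
], squeeze=60)

```text
time_s: 5.1
ee_pos: [505.0, -222.9, 250.1]
tool_rot: [0.712, 0.043, -0.025, -0.701]
ft_force: [-0.0, 0.8, -0.9]
gripper_width: 22.3
```

```bash
python3 -c "
from f import *
go(440,46,85,.0478)"
```

```text
t5.1 grasp [ 509.  -225.2   95.2] tcp [ 505.  -222.9  250.1] yaw5.52 w22.3 F [-0.   0.8 -0.9] M [-0.03  0.04  0.05] tilt [ 0.0242 -0.9996 -0.0172]
shift cm [-4.29  0.44 27.67] turn 2.78
```

Emit:
servo_tool([
  [1,[-0.6,0,3],0],
  [1,[-0.6,0,4],0],
  [1,[-0.6,0,4],0],
  [1,[-0.6,0,4],0],
  [1,[-0.6,0,4],0],
  [1,[-0.6,0,4],0],
  [1,[-0.6,0,3],0],
  [1,[0,0,0],0],
])

```text
time_s: 5.9
ee_pos: [436.6, 39.0, 245.4]
tool_rot: [0.712, 0.044, -0.022, -0.7]
ft_force: [0.5, 0.3, -1.2]
gripper_width: 22.5
```

```bash
python3 -c "
from f import *
go(440,46,85,.0478)"
```

```text
t5.9 grasp [441.5  36.6  90.5] tcp [436.6  39.  245.4] yaw5.31 w22.5 F [ 0.5  0.3 -1.2] M [0.04 0.08 0.03] tilt [ 0.03   -0.9994 -0.0184]
shift cm [-0.08  0.53  0.96] turn 2.57
```

Emit:
servo_tool([
  [1,[0,0,0.5],1.3],
  [1,[0,0,0.4],1.2],
  [1,[0,0.8,0],0],
  [1,[0,0.8,0],0],
  [1,[0,0.6,0],0],
  [1,[0,0,0],0],
])

```text
time_s: 6.5
ee_pos: [437.0, 47.0, 221.4]
tool_rot: [0.713, 0.028, -0.006, -0.701]
ft_force: [-0.9, 0.1, -1.5]
gripper_width: 22.1
```

Run:
```python
from f import *
go(440,46,66.4,.0478)
s=ctrl.snapshot("scene"); np.save("scene2.npy",s,allow_pickle=True)
cv2.imwrite("pics/b.png",np.clip(cv2.resize(s["pixels"][170:295,240:340],None,fx=5,fy=5,interpolation=cv2.INTER_CUBIC)*1.6,0,255).astype(np.uint8))
```

```text
t6.5 grasp [442.   44.4  66.5] tcp [437.   47.  221.4] yaw2.79 w22.1 F [-0.9  0.1 -1.5] M [0.   0.19 0.03] tilt [ 0.0317 -0.9993 -0.0178]
shift cm [-0.19  0.01  0.17] turn 0.05
```

View pics/b.png

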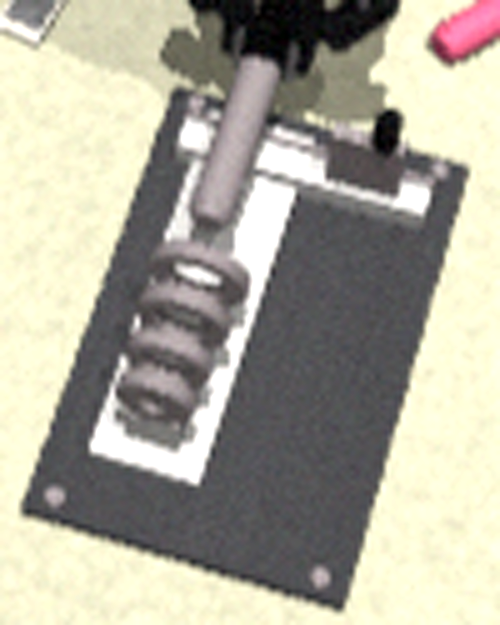

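Run:
```python
from f import *
s=np.load("scene2.npy",allow_pickle=True).item()
th=.0478;t=np.array([594.2,56.7]);R=np.array([[np.cos(th),-np.sin(th)],[np.sin(th),np.cos(th)]])
def crop(p): return (np.array(p)-[240,170]+.5)*5-.5
def P(x,y,z): return crop(proj(s,[*(R@[x,y]+t),z]))
a=np.linspace(0,2*np.pi,73)
for dx,dy in[(-10,0),(-10,-3),(-16,0)]:
  print("d",dx,dy)
  for x0,D in[(0,54),(25,50),(50,46),(72,42)]:
    pts=np.array([P(x0+dx+e,dy+D/2*np.cos(q),65+D/2*np.sin(q)) for e in(0,10) for q in a]); print(x0,"u",pts[:,0].min().round(),pts[:,0].max().round(),"v",pts[:,1].min().round(),pts[:,1].max().round())
g=np.array([442,44.4]); h=np.radians(2.79)
for L in(117,116,20,):
    p=g+L*np.array([np.cos(h),np.sin(h)]); print(L,crop(proj(s,[*p,65])), "bed y",(R.T@(p-t)))
print("peg",P(-94.5-12,73-2,100),P(-94.5-12,73-2,74))
```

```text
d -10 0
0 u 146.0 253.0 v 245.0 318.0
25 u 135.0 236.0 v 289.0 358.0
50 u 124.0 218.0 v 334.0 398.0
72 u 114.0 201.0 v 374.0 435.0
d -10 -3
0 u 141.0 247.0 v 243.0 316.0
25 u 130.0 230.0 v 287.0 356.0
50 u 118.0 212.0 v 332.0 397.0
72 u 109.0 195.0 v 372.0 433.0
d -16 0
0 u 150.0 256.0 v 235.0 308.0
25 u 139.0 239.0 v 279.0 348.0
50 u 128.0 221.0 v 323.0 388.0
72 u 118.0 205.0 v 364.0 424.0
117 [207.59946111 229.04803705] bed y [-35.61391974  -4.90888276]
116 [208.1528118  227.43184588] bed y [-36.61391934  -4.90977744]
20 [259.34578752  77.9106891 ] bed y [-132.61388092   -4.9956673 ]
peg [390.97035873 121.34580824] [385.99998768 146.98785736]
```

Emit:
servo_tool([
  [1,[0,0,0.4],0],
  [1,[0.7,0,0],0],
  [1,[0.7,0,0],0],
  [1,[0,0,0],0],
], squeeze=30)

```text
time_s: 6.95
ee_pos: [452.6, 51.7, 222.6]
tool_rot: [0.713, 0.029, -0.005, -0.701]
ft_force: [0.1, -0.3, -0.9]
gripper_width: 22.2
```

```bash
cat >> f.py <<'E'
def st():
    th=.0478;t=np.array([594.2,56.7]);R2=np.array([[np.cos(th),-np.sin(th)],[np.sin(th),np.cos(th)]])
    s=ctrl.get_state(); R=Ro.from_quat(s["tool_rot"]).as_matrix(); g=s["ee_pos"]+155*R[:,1]
    print("t%.1f"%s["time_s"],"bed xy",(R2.T@(g[:2]-t)).round(1),"z%.1f"%(g[2]-1.4),"yaw err deg %.2f"%np.degrees(np.arctan2(R[1,0],R[0,0])-th),"pitch %.4f"%(R[2,0]-.0244),"F",s["ft_force"].round(1),"M",s["wrist_torque"].round(2),"w%.1f"%s["gripper_width"])
E
python3 -c "
from f import *
st()"
```

```text
t7.0 bed xy [-136.5   -1. ] z66.3 yaw err deg 0.01 pitch 0.0087 F [ 0.1 -0.3 -0.9] M [-0.03  0.05  0.02] w22.2
```

Emit:
servo_tool([
  [1,[0,0.2,0],0],
  [1,[0.4,0,0],0],
  [1,[0.3,0,0],0],
  [1,[0,0,0],0],
])

```text
time_s: 7.35
ee_pos: [460.6, 52.1, 220.8]
tool_rot: [0.713, 0.029, -0.005, -0.701]
ft_force: [0.8, 0.2, -1.3]
gripper_width: 22.1
```

```bash
python3 -c "
from f import *
st()"
```

```text
t7.3 bed xy [-128.5   -1. ] z64.5 yaw err deg 0.02 pitch 0.0089 F [ 0.8  0.2 -1.3] M [ 0.03  0.14 -0.04] w22.1
```

Emit:
servo_tool([
  [1,[0.3,0,0],0],
  [1,[0.3,0,0],0],
  [1,[0.3,0,0],0],
  [1,[0,0,0],0],
])

```text
time_s: 7.75
ee_pos: [470.3, 52.6, 221.1]
tool_rot: [0.713, 0.029, -0.005, -0.701]
ft_force: [0.5, -0.6, -0.7]
gripper_width: 22.0
```

```bash
python3 -c "
from f import *
st()"
```

```text
t7.8 bed xy [-118.8   -1. ] z64.8 yaw err deg 0.02 pitch 0.0089 F [ 0.5 -0.6 -0.7] M [ 0.03  0.16 -0.03] w22.0
```

Emit:
servo_tool([
  [1,[0.3,0,0],0],
  [1,[0.3,0,0],0],
  [1,[0.3,0,0],0],
  [1,[0,0,0],0],
])

```text
time_s: 8.15
ee_pos: [480.1, 53.0, 221.4]
tool_rot: [0.713, 0.029, -0.005, -0.701]
ft_force: [0.3, -0.2, -1.1]
gripper_width: 22.5
```

```bash
python3 -c "
from f import *
st()"
```

```text
t8.2 bed xy [-108.9   -1. ] z65.2 yaw err deg 0.02 pitch 0.0089 F [ 0.3 -0.2 -1.1] M [0.   0.06 0.  ] w22.5
```

Emit:
servo_tool([
  [1,[0.3,0,0],0],
  [1,[0.3,0,0],0],
  [1,[0.3,0,0],0],
  [1,[0,0,0],0],
])

```text
time_s: 8.55
ee_pos: [489.9, 53.5, 221.7]
tool_rot: [0.713, 0.029, -0.005, -0.701]
ft_force: [0.3, 0.0, -1.0]
gripper_width: 22.6
```

Run:
```python
from f import *
st()
s=ctrl.snapshot("scene"); np.save("scene3.npy",s,allow_pickle=True)
cv2.imwrite("pics/c.png",np.clip(cv2.resize(s["pixels"][170:270,250:310],None,fx=6,fy=6,interpolation=cv2.INTER_CUBIC)*1.6,0,255).astype(np.uint8))
```

```text
t8.6 bed xy [-99.2  -1. ] z65.4 yaw err deg 0.02 pitch 0.0089 F [ 0.3  0.  -1. ] M [0.01 0.09 0.  ] w22.6
```

View pics/c.png

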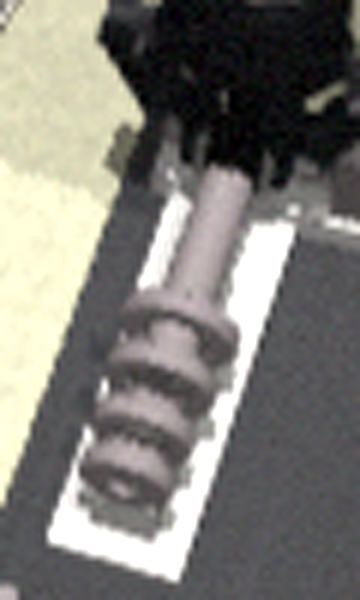

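The spindle (c.png, about (210,230)) enters the first ring at (180,310), roughly centred. There is no contact force yet. I'll lower it 1 mm and go on.

Emit:
servo_tool([
  [1,[0,0.12,0],0],
  [1,[0.3,0.01,0],0],
  [1,[0.3,0.01,0],0],
  [1,[0,0,0],0],
])

```text
time_s: 9.0
ee_pos: [496.0, 53.8, 220.3]
tool_rot: [0.713, 0.029, -0.005, -0.701]
ft_force: [0.7, -1.0, -0.5]
gripper_width: 22.4
```

```bash
python3 -c "
from f import *
st()"
```

```text
t9.0 bed xy [-93.2  -1. ] z64.0 yaw err deg 0.02 pitch 0.0082 F [ 0.7 -1.  -0.5] M [0.   0.11 0.07] w22.4
```

Emit:
servo_tool([
  [1,[0.3,0.01,0],0],
  [1,[0.2,0.01,0],0],
  [1,[0.2,0.01,0],0],
  [1,[0,0,0],0],
])

```text
time_s: 9.4
ee_pos: [503.8, 54.1, 220.2]
tool_rot: [0.713, 0.029, -0.005, -0.701]
ft_force: [0.1, 0.2, -1.2]
gripper_width: 22.2
```

```bash
python3 -c "
from f import *
st()"
```

```text
t9.4 bed xy [-85.4  -1. ] z63.9 yaw err deg 0.02 pitch 0.0083 F [ 0.1  0.2 -1.2] M [-0.    0.07  0.  ] w22.2
```

Next comes the third ring, which is tight. I'll take 1–2 mm steps.

Emit:
servo_tool([
  [1,[0.2,0.01,0],0],
  [1,[0.2,0.01,0],0],
  [1,[0,0,0],0],
])

```text
time_s: 9.7
ee_pos: [508.1, 54.3, 220.2]
tool_rot: [0.713, 0.029, -0.005, -0.701]
ft_force: [-0.2, -0.4, -1.1]
gripper_width: 22.1
```

```bash
python3 -c "
from f import *
st()"
```

```text
t9.7 bed xy [-81.1  -1. ] z63.9 yaw err deg 0.02 pitch 0.0082 F [-0.2 -0.4 -1.1] M [ 0.12  0.08 -0.  ] w22.1
```

Emit:
servo_tool([
  [1,[0.2,0.01,0],0],
  [1,[0.2,0.01,0],0],
  [1,[0,0,0],0],
])

```text
time_s: 10.0
ee_pos: [512.4, 54.5, 220.1]
tool_rot: [0.713, 0.029, -0.005, -0.701]
ft_force: [0.6, -0.2, -1.1]
gripper_width: 22.1
```

```bash
python3 -c "
from f import *
st()"
```

```text
t10.0 bed xy [-76.8  -1. ] z63.8 yaw err deg 0.02 pitch 0.0082 F [ 0.6 -0.2 -1.1] M [0.04 0.04 0.03] w22.1
```

Emit:
servo_tool([
  [1,[0.2,0.01,0],0],
  [1,[0.2,0.01,0],0],
  [1,[0,0,0],0],
])

```text
time_s: 10.3
ee_pos: [516.7, 54.7, 220.0]
tool_rot: [0.713, 0.029, -0.005, -0.701]
ft_force: [0.1, -1.0, -1.0]
gripper_width: 21.9
```

```bash
python3 -c "
from f import *
st()"
```

```text
t10.3 bed xy [-72.5  -1. ] z63.7 yaw err deg 0.02 pitch 0.0081 F [ 0.1 -1.  -1. ] M [ 0.03  0.1  -0.04] w21.9
```

Emit:
servo_tool([
  [1,[0.15,0,0],0],
  [1,[0.15,0,0],0],
  [1,[0,0,0],0],
])

```text
time_s: 10.6
ee_pos: [520.0, 54.9, 220.0]
tool_rot: [0.713, 0.029, -0.005, -0.701]
ft_force: [-0.6, -0.5, -1.1]
gripper_width: 22.4
```

```bash
python3 -c "
from f import *
st()"
```

```text
t10.6 bed xy [-69.2  -1. ] z63.7 yaw err deg 0.02 pitch 0.0080 F [-0.6 -0.5 -1.1] M [ 0.05  0.05 -0.04] w22.4
```

Emit:
servo_tool([
  [1,[0.15,0,0],0],
  [1,[0.15,0,0],0],
  [1,[0,0,0],0],
])

```text
time_s: 10.9
ee_pos: [523.2, 55.0, 220.2]
tool_rot: [0.713, 0.029, -0.005, -0.701]
ft_force: [0.3, -0.8, -1.7]
gripper_width: 22.2
```

```bash
python3 -c "
from f import *
st()"
```

```text
t10.9 bed xy [-66.  -1.] z63.9 yaw err deg 0.02 pitch 0.0080 F [ 0.3 -0.8 -1.7] M [ 0.05  0.1  -0.02] w22.2
```

Emit:
servo_tool([
  [1,[0.15,0,0],0],
  [1,[0.15,0,0],0],
  [1,[0,0,0],0],
])

```text
time_s: 11.2
ee_pos: [526.5, 55.2, 220.3]
tool_rot: [0.713, 0.029, -0.005, -0.701]
ft_force: [0.4, 0.7, -1.7]
gripper_width: 22.5
```

```bash
python3 -c "
from f import *
st()"
```

```text
t11.2 bed xy [-62.7  -1. ] z64.0 yaw err deg 0.02 pitch 0.0081 F [ 0.4  0.7 -1.7] M [ 0.05  0.07 -0.06] w22.5
```

Emit:
servo_tool([
  [1,[0.12,0,0],0],
  [1,[0.12,0,0],0],
  [1,[0,0,0],0],
])

```text
time_s: 11.5
ee_pos: [529.1, 55.3, 220.3]
tool_rot: [0.713, 0.029, -0.005, -0.701]
ft_force: [0.3, -0.3, -0.1]
gripper_width: 22.4
```

```bash
python3 -c "
from f import *
st()"
```

```text
t11.5 bed xy [-60.1  -1. ] z64.0 yaw err deg 0.02 pitch 0.0079 F [ 0.3 -0.3 -0.1] M [ 0.05  0.08 -0.02] w22.4
```

Emit:
servo_tool([
  [1,[0.12,0,0],0],
  [1,[0.12,0,0],0],
])

```text
time_s: 11.7
ee_pos: [531.5, 55.4, 220.4]
tool_rot: [0.713, 0.028, -0.005, -0.701]
ft_force: [-0.3, -0.3, -1.5]
gripper_width: 22.1
```

```bash
python3 -c "
from f import *
st()"
```

```text
t11.7 bed xy [-57.7  -1. ] z64.1 yaw err deg 0.02 pitch 0.0078 F [-0.3 -0.3 -1.5] M [ 0.02  0.04 -0.09] w22.1
```

Emit:
servo_tool([
  [1,[0.12,0,0],0],
  [1,[0.12,0,0],0],
])

```text
time_s: 11.9
ee_pos: [533.8, 55.5, 220.4]
tool_rot: [0.713, 0.028, -0.006, -0.701]
ft_force: [-3.8, -0.3, -1.8]
gripper_width: 22.0
```

```bash
python3 -c "
from f import *
st()"
```

```text
t11.9 bed xy [-55.5  -1. ] z64.1 yaw err deg 0.02 pitch 0.0070 F [-3.8 -0.3 -1.8] M [0.05 0.86 0.02] w22.0
```

Emit:
servo_tool([
  [1,[0.1,0,0],0],
])

```text
time_s: 12.0
ee_pos: [534.2, 55.6, 220.1]
tool_rot: [0.713, 0.027, -0.006, -0.701]
ft_force: [-4.9, 0.4, -0.5]
gripper_width: 22.3
```

```bash
python3 -c "
from f import *
st()"
```

```text
t12.0 bed xy [-55.5  -1. ] z63.8 yaw err deg 0.03 pitch 0.0049 F [-4.9  0.4 -0.5] M [ 0.03  1.08 -0.01] w22.3
```

Emit:
servo_tool([
  [1,[0.1,0,0],0],
])

```text
time_s: 12.1
ee_pos: [534.5, 55.6, 219.8]
tool_rot: [0.713, 0.027, -0.007, -0.701]
ft_force: [-6.0, -0.2, 0.6]
gripper_width: 22.3
```

Run:
```python
from f import *
st()
s=ctrl.snapshot("scene"); np.save("scene4.npy",s,allow_pickle=True)
cv2.imwrite("pics/d.png",np.clip(cv2.resize(s["pixels"][180:270,250:310],None,fx=6,fy=6,interpolation=cv2.INTER_CUBIC)*1.6,0,255).astype(np.uint8))
```

```text
t12.1 bed xy [-55.5  -1. ] z63.5 yaw err deg 0.03 pitch 0.0029 F [-6.  -0.2  0.6] M [0.02 0.98 0.  ] w22.3
```

View pics/d.png

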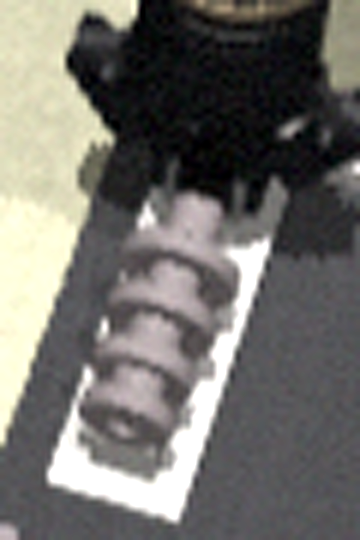

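All four rings show the bar in their gaps, with the nose end against the fourth at about (130,400). The grasp point has stopped dead at -55.5 and the push is 6 N. It is home, so I'll release.

Emit:
servo_tool([
  [0.4,[0,0,0],0],
  [0.2,[0,0,0],0],
  [0,[0,0,0],0],
  [-0.3,[0,0,0],0],
  [-0.3,[0,0,0],0],
  [-0.3,[0,0,0],0],
])

```text
time_s: 12.75
ee_pos: [536.6, 55.7, 220.9]
tool_rot: [0.713, 0.029, -0.005, -0.701]
ft_force: [-0.0, 0.1, -0.0]
gripper_width: 55.8
```

Emit:
servo_tool([
  [-0.3,[0,-2,0],0],
  [-0.3,[0,-2,0],0],
  [-0.3,[0,-3,0],0],
  [-0.3,[0,-3,0],0],
  [-0.3,[0,0,0],0],
])

```text
time_s: 13.25
ee_pos: [532.9, 57.3, 323.5]
tool_rot: [0.713, 0.028, -0.006, -0.701]
ft_force: [-0.1, -0.1, -0.4]
gripper_width: 55.7
```

Run:
```python
from f import *
st(); go(0,0,0,0)
o=[]
for n,(x,y) in {"scene":(235,170),"top":(185,130)}.items():
    s=ctrl.snapshot(n); np.save(n+"5.npy",s,allow_pickle=True); o.append(cv2.resize(s["pixels"][y:y+95,x:x+(100 if n=="scene" else 60)],None,fx=5,fy=5,interpolation=cv2.INTER_CUBIC))
cv2.imwrite("pics/e.png",np.clip(np.hstack(o)*1.6,0,255).astype(np.uint8))
```

```text
t13.2 bed xy [-56.5   0.7] z167.2 yaw err deg 0.02 pitch 0.0060 F [-0.1 -0.1 -0.4] M [ 0.    0.02 -0.03] w55.7
t13.2 grasp [537.7  54.7 168.6] tcp [532.9  57.3 323.5] yaw2.76 w55.7 F [-0.1 -0.1 -0.4] M [ 0.    0.02 -0.03] tilt [ 0.0304 -0.9994 -0.018 ]
shift cm [-54.46  15.26  -2.61] turn 2.76
```

View pics/e.png

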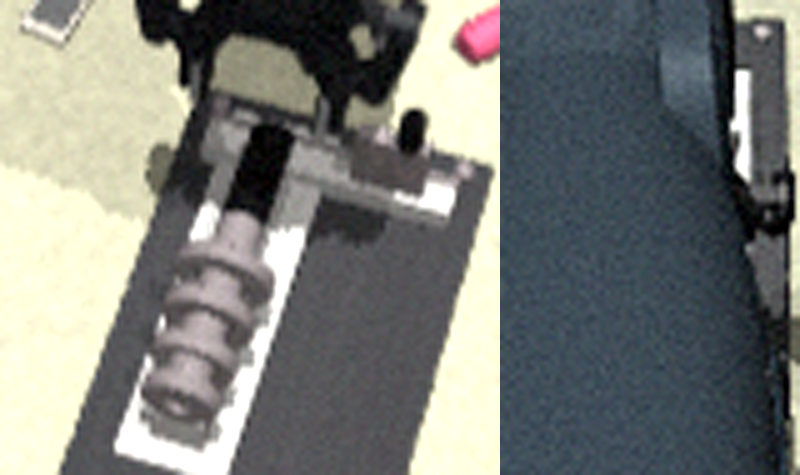

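The spindle sits in the rings and drops slightly at the tail, with its grip end at (265,140). The peg at (412,130) is free. Now I'll go beside the peg with the fingers shut.

Emit:
servo_tool([
  [0.5,[-1.7,0,3.4],0],
  [1,[-1.7,0,3.4],0],
  [1,[-1.7,0,3.3],0],
  [1,[0,0,0],0],
  [1,[0,0,0],0],
  [1,[0,0,0],0],
])

```text
time_s: 13.95
ee_pos: [473.5, 157.2, 309.9]
tool_rot: [0.714, 0.022, -0.01, -0.7]
ft_force: [0.0, 0.9, 0.3]
gripper_width: -0.1
```

Run:
```python
from f import *
st()
th=.0478;R=np.array([[np.cos(th),-np.sin(th)],[np.sin(th),np.cos(th)]])
go(*(R@[-107,104]+[594.2,56.7]),102,th)
```

```text
t13.9 bed xy [-113.1  102.9] z153.6 yaw err deg -0.11 pitch -0.0071 F [0.  0.9 0.3] M [ 0.01 -0.01  0.02] w-0.1
t13.9 grasp [476.3 154.1 155. ] tcp [473.5 157.2 309.9] yaw2.63 w-0.1 F [0.  0.9 0.3] M [ 0.01 -0.01  0.02] tilt [ 0.0173 -0.9996 -0.021 ]
shift cm [0.52 5.3  0.22] turn -0.11
```

Emit:
servo_tool([
  [1,[0.5,1.3,0.2],0],
  [1,[0,1.3,0],0],
  [1,[0,1.3,0],0],
  [1,[0,1,0],0],
  [1,[0,0,0],0],
])

```text
time_s: 14.45
ee_pos: [482.4, 155.3, 255.2]
tool_rot: [0.715, 0.02, -0.008, -0.699]
ft_force: [-0.1, -1.3, -0.2]
gripper_width: 0.4
```

Run:
```python
from f import *
st()
s=ctrl.snapshot("scene"); np.save("scene6.npy",s,allow_pickle=True)
cv2.imwrite("pics/g.png",np.clip(cv2.resize(s["pixels"][150:240,260:350],None,fx=5,fy=5,interpolation=cv2.INTER_CUBIC)*1.8,0,255).astype(np.uint8))
```

```text
t14.4 bed xy [-104.5  100.4] z98.8 yaw err deg -0.44 pitch -0.0080 F [-0.1 -1.3 -0.2] M [ 0.01  0.01 -0.01] w0.4
```

View pics/g.png

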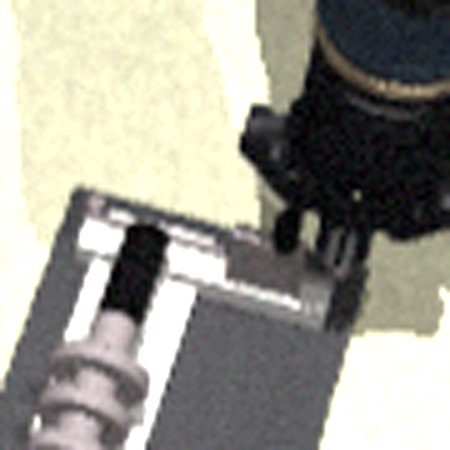

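The fingers at (335,240) are just on the +y side of the peg at (287,230). I'll push in -y.

Emit:
servo_tool([
  [1,[0,0,-0.6],0],
  [1,[0,0,-0.6],0],
  [1,[0,0,-0.6],0],
])

```text
time_s: 14.8
ee_pos: [483.8, 136.6, 256.8]
tool_rot: [0.714, 0.021, -0.008, -0.7]
ft_force: [0.6, 2.4, -1.8]
gripper_width: 0.2
```

```bash
python3 -c "
from f import *
st()"
```

```text
t14.8 bed xy [-103.7   81.9] z100.4 yaw err deg -0.40 pitch -0.0067 F [ 0.6  2.4 -1.8] M [0.44 0.11 0.02] w0.2
```

Emit:
servo_tool([
  [1,[0,0,-0.6],0],
  [1,[0,0,-0.6],0],
  [1,[0,0,-0.6],0],
])

```text
time_s: 15.1
ee_pos: [484.7, 117.0, 257.9]
tool_rot: [0.714, 0.021, -0.007, -0.7]
ft_force: [-0.9, 2.0, -0.8]
gripper_width: -0.1
```

```bash
python3 -c "
from f import *
st()"
```

```text
t15.1 bed xy [-103.6   62.5] z101.6 yaw err deg -0.41 pitch -0.0054 F [-0.9  2.  -0.8] M [ 0.51  0.05 -0.  ] w-0.1
```

Emit:
servo_tool([
  [1,[0,0.05,-0.6],0],
  [1,[0,0.05,-0.6],0],
  [1,[0,0.05,-0.4],0],
])

```text
time_s: 15.4
ee_pos: [485.5, 99.3, 257.4]
tool_rot: [0.713, 0.022, -0.007, -0.7]
ft_force: [-0.7, 1.7, 0.5]
gripper_width: 0.4
```

```bash
python3 -c "
from f import *
st()"
```

```text
t15.4 bed xy [-103.4   44.8] z101.0 yaw err deg -0.42 pitch -0.0041 F [-0.7  1.7  0.5] M [0.44 0.12 0.07] w0.4
```

Emit:
servo_tool([
  [1,[0,0.05,-0.4],0],
  [1,[0,0.05,-0.4],0],
])

```text
time_s: 15.6
ee_pos: [486.0, 90.5, 256.8]
tool_rot: [0.713, 0.022, -0.007, -0.7]
ft_force: [0.1, 3.1, 1.1]
gripper_width: 0.2
```

```bash
python3 -c "
from f import *
st()"
```

```text
t15.6 bed xy [-103.2   36. ] z100.4 yaw err deg -0.44 pitch -0.0034 F [0.1 3.1 1.1] M [0.78 0.09 0.04] w0.2
```

Emit:
servo_tool([
  [1,[0,0.03,-0.3],0],
  [1,[0,0.03,-0.3],0],
])

```text
time_s: 15.8
ee_pos: [486.3, 87.1, 256.9]
tool_rot: [0.709, 0.023, -0.008, -0.705]
ft_force: [-5.4, 24.4, 4.8]
gripper_width: -0.1
```

```bash
python3 -c "
from f import *
st()"
```

```text
t15.8 bed xy [-103.    34.6] z100.5 yaw err deg -0.28 pitch -0.0032 F [-5.4 24.4  4.8] M [4.59 0.93 0.01] w-0.1
```

The keeper has stopped hard at the end of its travel. I'll back off, lift and look.

Emit:
servo_tool([
  [1,[0,0,0.3],0],
  [1,[0,0,1],0],
  [1,[0,-2,0.5],0],
  [1,[0,-4,0],0],
  [1,[-2,-4,2],0],
  [1,[-4,-2,0],0],
  [1,[-4,0,0],0],
  [1,[-4,0,0],0],
])

```text
time_s: 16.6
ee_pos: [342.4, 122.5, 376.6]
tool_rot: [0.71, 0.022, -0.007, -0.704]
ft_force: [-0.5, 0.1, -0.0]
gripper_width: 0.0
```

Emit:
servo_tool([
  [1,[-2,0,4],0],
  [1,[0,0,4.5],0],
  [1,[0,0,4.5],0],
  [1,[0,0,4.5],0],
  [1,[0,0,4],0],
  [1,[0,0,0],0],
  [1,[0,0,0],0],
])

```text
time_s: 17.3
ee_pos: [306.7, 343.5, 374.3]
tool_rot: [0.712, 0.023, -0.003, -0.702]
ft_force: [0.4, -0.1, -0.1]
gripper_width: 0.1
```

Run:
```python
from f import *
st()
o=[]
for n,(x,y) in {"scene":(235,170),"top":(185,130)}.items():
    s=ctrl.snapshot(n); np.save(n+"7.npy",s,allow_pickle=True); o.append(cv2.resize(s["pixels"][y:y+105,x:x+(100 if n=="scene" else 60)],None,fx=5,fy=5,interpolation=cv2.INTER_CUBIC))
    cv2.imwrite(f"pics/full_{n}.png",s["pixels"])
cv2.imwrite("pics/z.png",np.clip(np.hstack(o)*1.6,0,255).astype(np.uint8))
a=np.load("scene0.npy",allow_pickle=True).item()["pixels"];b=np.load("scene7.npy",allow_pickle=True).item()["pixels"]
```

```text
t17.3 bed xy [-269.1  298. ] z218.0 yaw err deg -0.58 pitch 0.0040 F [ 0.4 -0.1 -0.1] M [0.07 0.02 0.06] w0.1
```

View pics/z.png

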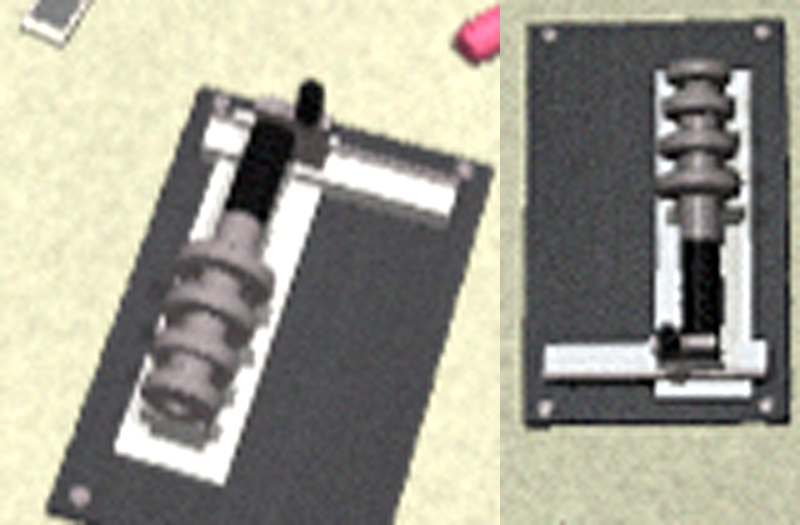

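The keeper plate at (690,350) in the top half now lies behind the tail. Its peg has moved about 18.4 px, roughly 57 mm, and the arm is clear.

```bash
python3 -c "
from plant import ctrl
print(ctrl.finish_job())"
```

```text
the job is handed in; nothing more can be done
None
```

The spindle is home in the rings, the keeper is fully across behind its tail, and I handed the job in at about 17 s of the 72 s allowed. `finish_job()` gives no verdict, so whether it passed is unconfirmed.

- **Insertion:** The spindle went through the first three rings with no noticeable contact force. It then stopped dead against the fourth, and the highest wrist reading I saw there was about 6 N. From the pictures, the ring head sits about 12 mm nearer than nominal.
- **Keeper:** It slid across at about 2–3 N and stopped hard at the end of its travel, where the wrist read about 24 N. In the last top view its peg had moved about 57 mm, and the plate lies behind the tail.
- **Clearance:** The gripper is well clear and touching nothing.
- **Disagreement:** The two cameras differed by about 3 mm sideways. I trusted the scene camera because it matched where the fingers actually met the spindle.
- **Not checked:** I did not compare the bystanders' positions before and after. The arm's force readings stayed low whenever it moved past them.

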